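# Put the polish bar away under the swivel tray

### The job

Push the free corner of the small wooden organiser's top tray round the corner post, a quarter turn anticlockwise seen from above, so that the lower tray lies open. Lay the green bar of polish flat in the lower tray's middle bay, then push the top tray back round until it is fully closed, squarely over the lower one. Turn the tray smoothly, so that the thread spool in it stays standing and nothing leaves the trays, and leave the glue bottle standing where it is.

Things in the scene. Friction and masses are not known exactly. Their poses are not given: they have to be found in the camera images.
- organiser: Two-tier swivel organiser of brown wood, 122 (x) x 130 (y) x 77 mm high, fixed on the table, turned so that its post is at the corner farthest from the robot. Origin: centre of its underside. Its fixed lower tray is 33 mm high, walls and floor 6 mm thick; three bays run along x, between low dividers (3 mm thick, tops 10 mm above the floor). The top tray, as large in plan, lies over it.
- top_tray (a joint): Top tray's angle (rad) about the post. 0: closed, squarely over the lower tray, at a stop. Grows anticlockwise seen from above; 1.57 is a quarter turn, lower tray's bays uncovered; stop at 1.75. Starts within 0.02 of closed and stays where left (0.35 kg, friction 0.12 N m, about 1 N at the corner). Walls 6 mm thick, underside 36 mm and rim 66 mm above the table, 3 mm over the lower tray.
- post (a point): Axis of the steel corner post at the top tray's rim height (66 mm above the table): at x +52, y +56 mm in the organiser's frame. The brass nut on it stands 11 mm higher.
- free_corner (a point): Top tray's brass-bound outer corner opposite the post, at rim height; nearest the robot when closed. Axes turn with the tray and equal the organiser's when closed; then it lies at x -113, y -121 mm from the post. Here meet the wall whose outer face is at x -113 mm from the post (push it towards +x to open) and the wall at y -121 mm (push it towards +y to close).
- tray_centre (a point): Centre of the top tray's inner floor (inside 110 x 118 mm, 24 mm deep), 42 mm above the table; turns with the tray. A low divider makes two cells: one holds a spool, the other a loupe.
- bay (a point): Floor centre of the lower tray's empty middle bay, 6 mm above the table, at x -9, y 0 mm in the organiser's frame; x along (92 mm long), y across (42 mm wide), z up. The side bays (35 mm wide) hold an eraser 12 mm high (+y side) and a fixed little wheel brush, 20 mm high at its -x end (-y side). The outer side walls' inner faces stand 59 mm away in y; they are 27 mm higher than the floor.
- polish_bar: Green bar of polishing compound lying flat on the table, right of the organiser: a plain block 28 mm wide (x, grasp across it), 78 mm long (y), 24 mm high, 110 g. Origin: centre of its underside.
- thread_spool: Spool of red thread standing upright in a cell of the top tray, 31 mm across, 40 mm high, 18 g. Origin: centre of its underside, z up.
- eye_loupe: Black eye loupe standing in the other cell of the top tray, 34 mm across, 30 mm high. Origin: centre of its underside.
- eraser: White eraser lying in a side bay of the lower tray, 19 x 42 x 12 mm. Origin: centre of its underside.
- glue_bottle: White glue bottle standing on the table at the right, beyond the polish bar, 38 mm across, 114 mm high. Origin: centre of its underside, z up.
Mind the look-alikes: they are no part of the job. There is more than one size of the thread_spool; the one meant has the size given above.

How it is judged (in metres and radians):
On the way, in this order (a step that is already met when the one before it is completed fails the run):
1. the top tray is turned out about a quarter turn, at least 80 degrees (1.4 rad) (value of joint top_tray above 1.4 rad), for 0.2 s.
2. with the tray still out, the polish bar lies flat on the floor of the middle bay, let go (x of polish_bar in the frame of bay between -0.011 and 0.011 m and y of polish_bar in the frame of bay between -0.011 and 0.011 m and z of polish_bar in the frame of bay between -0.004 and 0.005 m and angle between the y axis of polish_bar and the x axis of bay, either way round below 0.25 rad and value of joint top_tray above 1.2 rad and contact force between the fingers and polish_bar below 0.3 N), for 0.2 s.
At the end, for the whole second after the job is handed in: The top tray is closed (within 0.06 rad of its stop), the polish bar lies at rest and flat on the floor of the lower tray's middle bay (within 11 mm of its middle each way, within 5 mm of the floor, along the bay within 0.25 rad), and the spool stands upright in the top tray (x of polish_bar in the frame of bay between -0.011 and 0.011 m and y of polish_bar in the frame of bay between -0.011 and 0.011 m and z of polish_bar in the frame of bay between -0.004 and 0.005 m and angle between the y axis of polish_bar and the x axis of bay, either way round below 0.25 rad and value of joint top_tray below 0.06 rad and linear speed of polish_bar below 0.02 m/s and angle between thread_spool's own z axis and vertical below 0.3 rad); the robot touches nothing.
It fails at once if the spool in the top tray tips over (more than 0.6 rad) (angle between thread_spool's own z axis and vertical above 0.6 rad).
It fails at once if the spool or the loupe leaves the top tray (not (x of thread_spool in the frame of tray_centre between -0.057 and 0.057 m and y of thread_spool in the frame of tray_centre between -0.061 and 0.061 m and z of thread_spool in the frame of tray_centre between -0.01 and 0.03 m) or not (x of eye_loupe in the frame of tray_centre between -0.057 and 0.057 m and y of eye_loupe in the frame of tray_centre between -0.061 and 0.061 m and z of eye_loupe in the frame of tray_centre between -0.01 and 0.03 m)).
It fails at once if the eraser leaves the lower tray (not (x of eraser in the frame of bay between -0.048 and 0.048 m and y of eraser in the frame of bay between -0.061 and 0.061 m and z of eraser in the frame of bay between -0.01 and 0.02 m)).
It fails at once if the glue bottle is knocked over or pushed more than 30 mm (angle between glue_bottle's own z axis and vertical above 0.5 rad or distance of glue_bottle from where it was at the start of the episode above 0.03 m).
It also fails if it takes over 72 s, if anything falls off the work surface, if the arm or the gripper's body presses on something with over 40 N, if the wrist force passes 120 N, or if a joint passes its speed limit or range.

### The arm

A 6-joint arm with a two-finger parallel gripper is mounted at the origin on a cart in front of the work surface, level with it; the furniture and walls round the work are solid. World frame = base frame: x ahead of the robot, y to its left, z up, the work surface at z = 0. Lengths are in mm, angles in rad, forces in N, time in s.
With the tool pointing down it reaches from about 275 to 725 mm from the base axis. Payload 15.9 kg.
Tool frame: the origin (TCP) lies between the finger pads; the fingertips stand 14 mm ahead of it and the grasp point (between the pads) lies 5 mm behind it; z points along the fingers, y is the line along which they close (so a half turn about z gives the same grasp; the last joint's range is limited). The gripper opens to 85 mm and grips with 20 to 120 N. Pads are 22 mm wide; open, the fingers measure 114 mm over their backs; the gripper's body (76 mm by 85 mm) begins 54 mm behind the grasp point. The pads swing forward as they close: fully open they stand 13 mm farther back than shut.
Start: joints at [1.281, 0.213, -0.034, 1.323, 0, 1.571], TCP at [142.874, 479.137, 245.306] pointing down, gripper open.
Joint ranges: [-2.98, 2.98], [-0.74, 1.72], [-1.14, 1.35], [-2.1, 2.04], [-1.57, 1.44], [-3.14, 3.14]. Speed limits (rad/s): [1.89, 1.89, 2.39, 2.57, 3.14, 3.14].

### API

Orientations are given as a unit quaternion [w, x, y, z].
In Python, from cell import r gives the robot as it stands.
- The arm moves only by the shell command python3 -m inch 'ROWS'. ROWS is JSON, a list of rows, each a list of 7 numbers: the shift along the tool's x, y, z in m, then the turn, a rotation vector about the tool's x, y, z in rad, then the opening in per cent of the stroke, from 0 (shut) to 100 (fully open). A call has 1 to 10 rows; each row shifts and turns the commanded pose from where the row before left it, along the tool's axes as they then stand; what a row does not reach is not made up. A row lasts 1/8 s, in which the tool goes at most 62.5 mm and 10.7 degrees, less where a joint would pass 70% of its speed; a pose out of reach is approached as far as the arm can. A call is refused whole if a number of a shift passes 0.0625 or a number of a turn 0.188, either way. A call with a gripper value outside its range is refused whole. The fingers move at their own pace and stop on an object; the grip force is fixed at half the most. Time passes only in rows, so rows that do not move let the fingers close. It gives the time, the measured TCP pose, the force, the opening and the grip force at its end, in the units of the state.
- r.observe(): the state, without advancing time (a new reading comes with each control period).
- r.read_camera(name): name is "scene" or "top" or "wrist"; returns a dict with "image" (384x512x3 uint8, red, green, blue), "fx", "fy", "cx", "cy" (pixels), "rvec" (rotation vector, rad) and "tvec" (3), from world to camera coordinates, as OpenCV has them. Camera axes: x right, y down, z forward; pixel columns grow to the right and rows downward; lengths in mm; the calibration is good to about 2 mm. The wrist camera is an equidistant fisheye: a pixel r from the principal point sees the ray r / f radians off the axis. A picture is of the moment at which its call begins. There is no depth.
- r.finish_job(): hands the job in; it is judged then, once.
The state is a dict: "clock": time; "joints": joint angles; "joint_velocities": joint speeds; "joint_torque": joint torques, N m; "tcp_pos": TCP position; "orientation": TCP orientation; "ft_force": force on the tool from outside, world axes, zero at the start; "torque": the same for the moment, N m; "finger_gap": opening from 0.0 (shut) to 1.0 (fully open); "grip_force": force on a finger pad.
Only numpy, scipy, OpenCV 4.12 (cv2) and the standard library are available. Lean on these libraries where they do the work, as an engineer would, in place of code of your own. Each camera call takes 0.05 s, during which the arm holds its last target. There are 200 camera calls.

## Working session

There is one attempt and no reset: what is moved stays moved. The work goes in short steps, Python scripts to look and compute and a shell command to move; the robot and the scene stay as the last step left them, time stands still between calls to the robot, and variables do not carry over. Pictures are saved under pics/ and viewed, at most 10 in all, crops included, and the job is handed in when it is done.

```bash
mkdir -p pics; ls
python3 - <<'E'
from cell import r
import cv2
s=r.observe();print(s)
for n in("scene","top"):
    c=r.read_camera(n);print(n,{k:c[k] for k in c if k!="image"})
    cv2.imwrite(f"pics/{n}0.png",c["image"][:,:,::-1])
E
```

```text
pics
{'clock': 0.0, 'joints': array([ 1.28097325e+00,  2.13403131e-01, -3.50607535e-02,  1.32352327e+00,
        5.67559418e-06,  1.57080838e+00]), 'joint_velocities': array([-0.00072495, -0.00090235,  0.00046972,  0.00127737,  0.00044683,
       -0.00120051]), 'joint_torque': array([-1.74499382e-03, -6.86153269e+01,  4.87129462e+01,  1.66167947e-02,
       -1.58128529e-05, -3.26316672e-05]), 'tcp_pos': array([142.79343661, 478.82490731, 244.79203751]), 'orientation': array([-8.87848266e-05,  1.44410839e-01,  9.89517638e-01, -5.88761453e-04]), 'ft_force': array([-0.3175785 ,  0.36461251, -0.87597115]), 'torque': array([ 0.02981489, -0.02563758,  0.00938417]), 'grip_force': 0.0, 'finger_gap': 0.9989348400316791}
scene {'fx': 476.795257645765, 'fy': 476.795257645765, 'cx': 250.64404160473168, 'cy': 188.19724657521365, 'rvec': array([ 1.76616873, -1.02971066,  0.64843992]), 'tvec': array([-357.1362972 ,  266.72090131,  533.07239706])}
top {'fx': 425.65497047083295, 'fy': 425.65497047083295, 'cx': 258.74123930637575, 'cy': 195.91903025533966, 'rvec': array([ 2.18180436, -2.14389001,  0.07332237]), 'tvec': array([ -71.89507308,  604.28667892, 1011.15205379])}
```

View pics/top0.png

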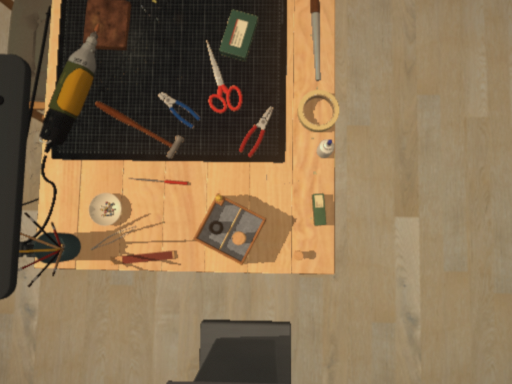

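View pics/scene0.png

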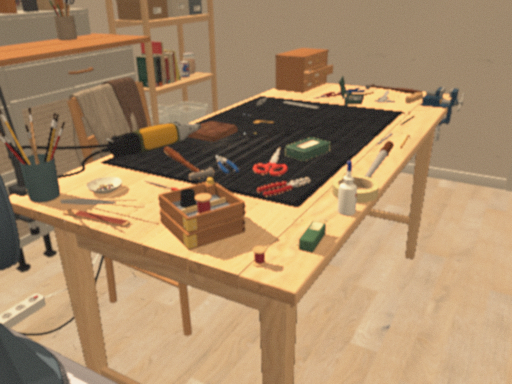

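```bash
cat > h.py <<'E'
import numpy as np,cv2
from cell import r
def cam(n):
    return r.read_camera(n)
def K(c): return np.array([[c["fx"],0,c["cx"]],[0,c["fy"],c["cy"]],[0,0,1.]])
def ray(c,u,v,z,fish=False):
    R=cv2.Rodrigues(c["rvec"])[0]
    d=np.array([(u-c["cx"])/c["fx"],(v-c["cy"])/c["fy"],1.])
    if fish:
        t=np.hypot(d[0],d[1]); d=np.array([*(d[:2]/max(t,1e-9)*np.sin(t)),np.cos(t)])
    o=-R.T@c["tvec"]; d=R.T@d
    return o+d*(z-o[2])/d[2]
def proj(c,p):
    return cv2.projectPoints(np.float64(p).reshape(-1,1,3),np.float64(c["rvec"]),np.float64(c["tvec"]),K(c),None)[0][:,0]
E
python3 - <<'E'
from h import *
c=cam("top");im=c["image"][:,:,::-1].copy()
print(ray(c,219,199,77),ray(c,243,263,66),ray(c,266,205,66),ray(c,195,238,66),ray(c,319,208,24),ray(c,326,147,60))
print(proj(c,[[0,0,0],[300,0,0],[400,0,0]]).round())
crop=cv2.resize(im[180:280,185:345],None,fx=5,fy=5,interpolation=cv2.INTER_CUBIC);cv2.imwrite("pics/crop1.png",crop)
# green bar
hsv=cv2.cvtColor(im,cv2.COLOR_BGR2HSV)
m=((hsv[...,0]>35)&(hsv[...,0]<95)&(hsv[...,1]>60)).astype(np.uint8);m[:185]=0;m[232:]=0;m[:,:300]=0;m[:,340:]=0
cs=cv2.findContours(m,0,1)[0];k=max(cs,key=cv2.contourArea);print(cv2.minAreaRect(k))
b=cv2.boxPoints(cv2.minAreaRect(k));print([ray(c,*p,24).round(1) for p in b])
E
```

```text
[592.14927045  29.71368253  77.        ] [445.33647561 -28.7156031   66.        ] [580.80264622 -79.65748692  66.        ] [500.81934015  84.67285105  66.        ] [ 578.64436704 -208.30745871   24.        ] [ 721.82834842 -219.8661602    60.        ]
[[228. 450.]
 [232. 321.]
 [233. 280.]]
((319.0, 215.5), (10.0, 17.0), 0.0)
[array([ 539.6, -196.4,   24. ]), array([ 580.9, -196.2,   24. ]), array([ 581.3, -220.4,   24. ]), array([ 540. , -220.6,   24. ])]
```

View pics/crop1.png

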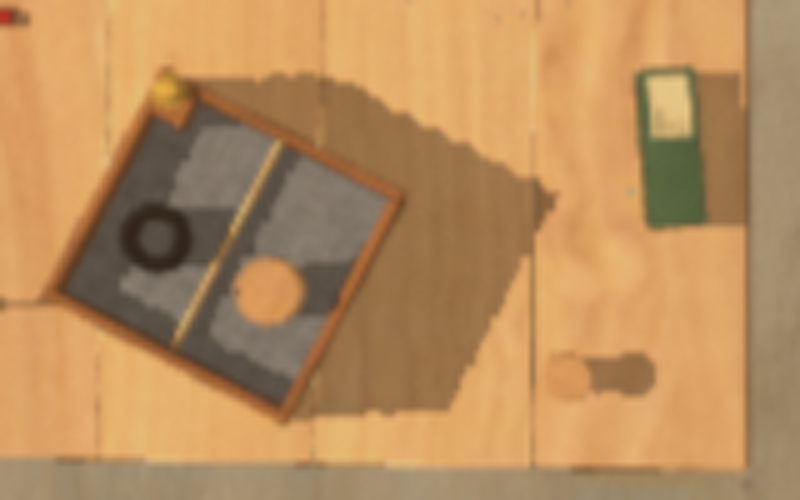

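Run:
```python
from h import *
from scipy.optimize import least_squares
c=cam("top")
f=lambda u,v,z:ray(c,185+(u-2)/5,180+(v-2)/5,z)[:2]
W=np.array([f(403,195,66),f(285,422,66),f(48,291,66),f(170,88,77)])
O=np.array([[61,-65],[-61,-65],[-61,65],[52,56]])
def g(p):
    a=p[2];R=np.array([[np.cos(a),-np.sin(a)],[np.sin(a),np.cos(a)]]);return (O@R.T+p[:2]-W).ravel()
s=least_squares(g,[520,0,-.47]);print(s.x,s.fun.round(1))
p=s.x;a=p[2];R=np.array([[np.cos(a),-np.sin(a)],[np.sin(a),np.cos(a)]])
T=lambda q:(R@np.array(q)+p[:2]).round(1)
print("deg",np.degrees(a),"post",T([52,56]),"free",T([-61,-65]),"bay",T([-9,0]))
B=np.array([f(*q,24) for q in[(637,72),(692,67),(705,222),(649,227)]]);print(B.round(1),B.mean(0))
e=B[0]+B[1]-B[2]-B[3];print("bar yaw of y",np.degrees(np.arctan2(e[1],e[0])),np.linalg.norm(B[0]-B[1]),np.linalg.norm(e)/2)
```

```text
[ 5.25404204e+02  4.35347903e+00 -4.70120256e-01] [ 1.4 -2.9 -1.4 -0.4 -0.8  3.4  0.8 -0. ]
deg -26.935906545717756 post [597.1  30.7] free [441.6 -26. ] bay [517.4   8.4]
[[ 612.6 -191.1]
 [ 615.5 -217.8]
 [ 540.1 -224.5]
 [ 537.2 -197.4]] [ 576.32698864 -207.70166732]
bar yaw of y 4.919750798285525 26.89149946818619 75.64765251757541
```

```bash
cat >> h.py <<'E'
from scipy.spatial.transform import Rotation as Ro
A=-0.4701; POST=np.array([597.1,30.7])
Rz=lambda a:np.array([[np.cos(a),-np.sin(a)],[np.sin(a),np.cos(a)]])
def org(q): return POST+Rz(A)@np.array(q,float)      # post-relative organiser xy -> world
def pose():
    s=r.observe();q=s["orientation"];R=Ro.from_quat([q[1],q[2],q[3],q[0]]).as_matrix();return s,R
def plan(xyz,yaw):
    "shift in tool axes (after the turn is made) and turn, for tool-y at yaw degrees, pointing down"
    s,R=pose();y=np.radians(yaw)
    ty=np.array([np.cos(y),np.sin(y),0]);tz=np.array([0,0,-1.]);T=np.stack([np.cross(ty,tz),ty,tz],1)
    print("tcp",s["tcp_pos"].round(1),"yaw_y",np.degrees(np.arctan2(R[1,1],R[0,1])).round(2),"F",s["ft_force"].round(1),"t",s["clock"],"gap",s["finger_gap"])
    print("turn rotvec",Ro.from_matrix(R.T@T).as_rotvec().round(4),"shift old axes",(R.T@(xyz-s["tcp_pos"])).round(1),"shift new axes",(T.T@(xyz-s["tcp_pos"])).round(1))
E
python3 - <<'E'
from h import *
t=org([-136,-100]);print(t)
plan(np.array([*t,160]),63.06)
E
```

```text
[430.55532867   3.15236032]
tcp [142.8 479.  245. ] yaw_y 73.39 F [-0.  -0.  -0.1] t 0.2 gap 1.0001635569737564
turn rotvec [-0.0006  0.      0.1804] shift old axes [-411.7 -373.7   85.2] shift new axes [-472.1 -293.8   85. ]
```

```bash
python3 -m inch '[[0,0,0,0,0,0.18,0],[-0.034,-0.021,0,0,0,0,0],[-0.034,-0.021,0,0,0,0,0],[-0.034,-0.021,0,0,0,0,0],[-0.034,-0.021,0,0,0,0,0],[-0.034,-0.021,0,0,0,0,0],[-0.034,-0.021,0,0,0,0,0],[-0.034,-0.021,0,0,0,0,0],[-0.034,-0.021,0,0,0,0,0],[-0.034,-0.021,0,0,0,0,0]]'; python3 -m inch '[[-0.034,-0.021,0.02,0,0,0,0],[-0.034,-0.021,0.02,0,0,0,0],[-0.034,-0.021,0.02,0,0,0,0],[-0.034,-0.021,0.02,0,0,0,0],[0,0,0.005,0,0,0,0],[0,0,0,0,0,0,0]]'
python3 - <<'E'
from h import *
t=org([-136,-100])
plan(np.array([*t,61]),63.06)
c=cam("wrist");print(c["fx"],c["cx"],c["cy"]);cv2.imwrite("pics/w1.png",c["image"][:,:,::-1])
E
```

```text
clock: 1.45
tcp_pos: [330.6, 170.9, 245.3]
orientation: [0.0, 0.233, 0.973, 0.0]
ft_force: [0.2, 0.7, -0.9]
finger_gap: -0.002
grip_force: 0.0
clock: 2.2
tcp_pos: [412.9, 35.8, 160.1]
orientation: [-0.0, 0.233, 0.972, -0.0]
ft_force: [0.1, 1.2, -0.2]
finger_gap: -0.001
grip_force: 0.0
tcp [412.9  35.8 160.1] yaw_y 63.06 F [ 0.1  1.2 -0.2] t 2.2 gap -0.0006122420851575016
turn rotvec [-0.0003 -0.0009 -0.0001] shift old axes [-30.6 -21.1  99.1] shift new axes [-30.5 -21.1  99.1]
297.3186396354542 254.82398823647327 197.3094647031598
```

View pics/w1.png

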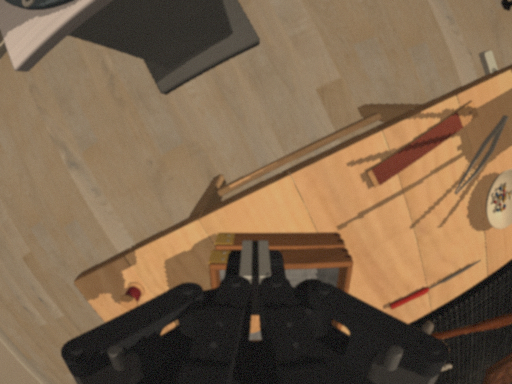

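```bash
python3 -m inch '[[0,-0.011,0.03,0,0,0,0],[0,-0.01,0.035,0,0,0,0],[0,0,0.035,0,0,0,0],[-0.015,0,0,0,0,0,0],[-0.015,0,0,0,0,0,0],[0,0,0,0,0,0,0]]'
python3 - <<'E'
from h import *
t=org([-124,-100])
plan(np.array([*t,60]),63.06)
c=cam("wrist");cv2.imwrite("pics/w2.png",c["image"][150:330,150:400,::-1].repeat(2,0).repeat(2,1))
E
```

```text
clock: 3.0
tcp_pos: [433.1, 3.0, 61.8]
orientation: [0.001, 0.233, 0.972, 0.0]
ft_force: [-0.2, 1.0, 0.7]
finger_gap: 0.002
grip_force: 0.0
tcp [433.1   3.   61.8] yaw_y 63.06 F [-0.2  1.   0.7] t 3.0 gap 0.0016429891762605483
turn rotvec [ 0.0012  0.0025 -0.    ] shift old axes [-9.7 -1.   1.8] shift new axes [-9.7 -1.   1.8]
```

View pics/w2.png

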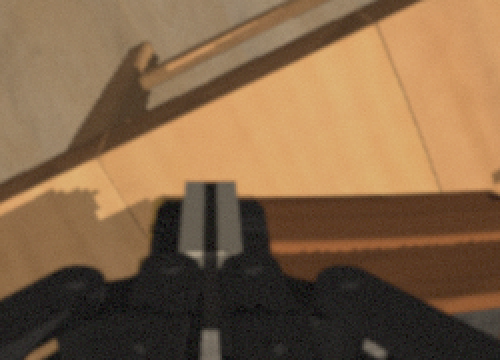

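```bash
python3 -m inch '[[-0.004,-0.001,0.001,0,0,0,0],[-0.003,0,0.001,0,0,0,0],[-0.0025,-0.001,0,0,0,-0.01,0],[-0.002,-0.0025,0,0,0,-0.02,0],[-0.0031,-0.0037,0,0,0,-0.03,0],[-0.0041,-0.0049,0,0,0,-0.04,0],[-0.0046,-0.0055,0,0,0,-0.045,0],[-0.0046,-0.0055,0,0,0,-0.045,0],[-0.0046,-0.0055,0,0,0,-0.045,0],[-0.0046,-0.0055,0,0,0,-0.045,0]]'
python3 - <<'E'
from h import *
s,R=pose();y=np.arctan2(R[1,1],R[0,1])
th=y-np.radians(63.06)
p=Rz(-A-th)@(s["tcp_pos"][:2]-POST);print("th",th,"tray-frame pos",p,s["tcp_pos"],s["ft_force"],s["clock"])
c=cam("top");im=c["image"][:,:,::-1];cv2.imwrite("pics/t2.png",cv2.resize(im[160:290,170:350],None,fx=4,fy=4,interpolation=2))
E
```

```text
clock: 4.3
tcp_pos: [452.7, -43.5, 58.3]
orientation: [-0.0, 0.094, 0.996, 0.0]
ft_force: [-0.7, 0.1, -1.0]
finger_gap: 0.002
grip_force: 0.4
th 0.282687767000825 tray-frame pos [-128.00787481  -99.75487139] [452.74755031 -43.45807878  58.26031774] [-0.71223872  0.10632562 -1.04594759] 4.3
```

View pics/t2.png

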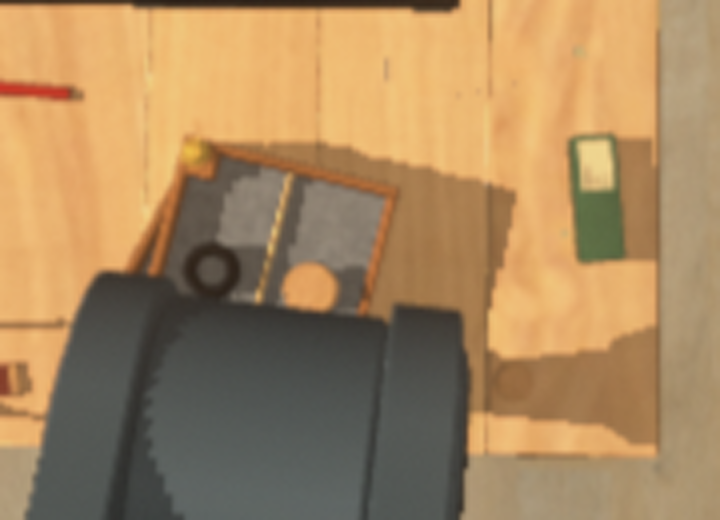

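```bash
python3 -m inch '[[-0.0051,-0.0055,0,0,0,-0.045,0],[-0.0051,-0.0055,0,0,0,-0.045,0],[-0.0051,-0.0055,0,0,0,-0.045,0],[-0.0051,-0.0055,0,0,0,-0.045,0],[-0.0046,-0.0055,0,0,0,-0.045,0],[-0.0046,-0.0055,0,0,0,-0.045,0],[-0.0046,-0.0055,0,0,0,-0.045,0],[-0.0046,-0.0055,0,0,0,-0.045,0],[-0.0046,-0.0055,0,0,0,-0.045,0],[-0.0046,-0.0055,0,0,0,-0.045,0]]'
python3 - <<'E'
from h import *
s,R=pose();y=np.arctan2(R[1,1],R[0,1])
th=y-np.radians(63.06)
p=Rz(-A-th)@(s["tcp_pos"][:2]-POST);print("th",th,"tray-frame pos",p,s["tcp_pos"],s["ft_force"],s["clock"])
E
```

```text
clock: 5.6
tcp_pos: [500.4, -98.2, 58.1]
orientation: [-0.001, -0.13, 0.992, -0.001]
ft_force: [-5.3, -5.7, 1.8]
finger_gap: -0.003
grip_force: 3.0
th 0.7310701039177634 tray-frame pos [-126.65468704  -99.5575105 ] [500.4214471  -98.16568611  58.09058637] [-5.3337945  -5.67284368  1.78765658] 5.6
```

```bash
python3 -m inch '[[-0.0048,-0.0055,0,0,0,-0.045,0],[-0.0048,-0.0055,0,0,0,-0.045,0],[-0.0048,-0.0055,0,0,0,-0.045,0],[-0.0048,-0.0055,0,0,0,-0.045,0],[-0.0046,-0.0055,0,0,0,-0.045,0],[-0.0046,-0.0055,0,0,0,-0.045,0],[-0.0046,-0.0055,0,0,0,-0.045,0],[-0.0046,-0.0055,0,0,0,-0.045,0],[-0.0046,-0.0055,0,0,0,-0.045,0],[-0.0046,-0.0055,0,0,0,-0.045,0]]'
python3 - <<'E'
from h import *
s,R=pose();y=np.arctan2(R[1,1],R[0,1])
th=y-np.radians(63.06)
p=Rz(-A-th)@(s["tcp_pos"][:2]-POST);print("th",th,"tray-frame pos",p,s["tcp_pos"],s["ft_force"],s["clock"])
c=cam("top");im=c["image"][:,:,::-1];cv2.imwrite("pics/t3.png",cv2.resize(im[160:290,170:350],None,fx=4,fy=4,interpolation=2))
E
```

```text
clock: 6.85
tcp_pos: [566.7, -127.4, 58.2]
orientation: [-0.001, -0.348, 0.938, -0.001]
ft_force: [-1.9, -14.8, -1.0]
finger_gap: 0.0
grip_force: 5.3
th 1.180229295900524 tray-frame pos [-126.08153918 -100.08122095] [ 566.74132668 -127.38591418   58.16569285] [ -1.89918517 -14.8326661   -1.02079388] 6.85
```

View pics/t3.png

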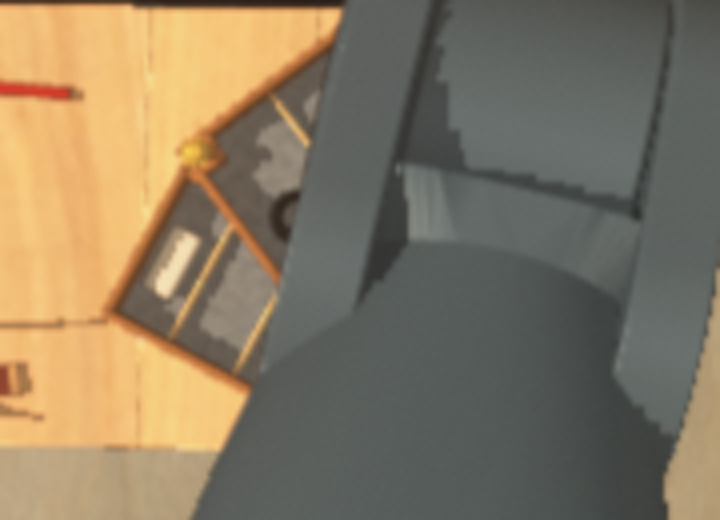

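```bash
python3 -m inch '[[-0.0046,-0.0059,0,0,0,-0.045,0],[-0.0046,-0.0059,0,0,0,-0.045,0],[-0.0046,-0.0059,0,0,0,-0.045,0],[-0.0046,-0.0059,0,0,0,-0.045,0],[-0.0046,-0.0058,0,0,0,-0.045,0],[-0.0046,-0.0055,0,0,0,-0.045,0],[-0.0046,-0.0055,0,0,0,-0.045,0],[-0.0041,-0.005,0,0,0,-0.04,0],[-0.0031,-0.0037,0,0,0,-0.03,0],[-0.002,-0.0025,0,0,0,-0.02,0]]'
python3 -m inch '[[-0.001,-0.0012,0,0,0,-0.01,0],[0,0,0,0,0,0,0]]'
python3 - <<'E'
from h import *
s,R=pose();y=np.arctan2(R[1,1],R[0,1])
th=y-np.radians(63.06)
p=Rz(-A-th)@(s["tcp_pos"][:2]-POST);print("th",th,"tray-frame pos",p,s["tcp_pos"],s["ft_force"],s["clock"],s["joints"])
E
```

```text
clock: 8.15
tcp_pos: [633.0, -126.0, 58.3]
orientation: [-0.0, -0.53, 0.848, -0.0]
ft_force: [0.7, -5.0, -1.9]
finger_gap: -0.001
grip_force: 2.1
clock: 8.4
tcp_pos: [634.4, -125.6, 58.3]
orientation: [-0.0, -0.533, 0.846, -0.0]
ft_force: [0.9, -4.4, -0.7]
finger_gap: 0.001
grip_force: 1.7
th 1.5956353804438461 tray-frame pos [-125.00591032 -101.01344364] [ 634.42524164 -125.62344593   58.31988615] [ 0.85725305 -4.4305367  -0.71288579] 8.4 [-1.95361673e-01  6.01814110e-01  6.37228534e-02  1.03246671e+00
 -2.59611448e-04 -1.32080536e+00]
```

```bash
python3 -m inch '[[0.01,0,0,0,0,0,0],[0.015,0,0,0,0,0,0],[0,0,-0.03,0,0,0,0],[0,0,-0.03,0,0,0.17,50],[0,0,-0.03,0,0,0.175,100],[0,0,0,0,0,0.175,100],[0,0,0,0,0,0.175,100],[0,0,0,0,0,0.175,100],[0,0,0,0,0,0.17,100],[0,0,0,0,0,0,100]]'
python3 - <<'E'
from h import *
plan(np.array([576.3,-207.7,100]),94.9)
E
```

```text
clock: 9.65
tcp_pos: [623.0, -148.7, 148.3]
orientation: [-0.0, -0.043, 0.999, 0.0]
ft_force: [-0.8, -0.6, 0.2]
finger_gap: 0.999
grip_force: 0.0
tcp [ 623.  -148.7  148.3] yaw_y 94.91 F [-0.8 -0.6  0.2] t 9.65 gap 0.9987810535443623
turn rotvec [ 0.0002 -0.0001  0.0001] shift old axes [ 51.6 -54.8  48.3] shift new axes [ 51.6 -54.8  48.3]
```

```bash
python3 -m inch '[[0.026,-0.027,0,0,0,0,100],[0.026,-0.028,0.01,0,0,0,100],[0,0,0.01,0,0,0,100],[0,0,0,0,0,0,100]]'
python3 - <<'E'
from h import *
plan(np.array([576.3,-207.7,100]),94.9)
c=cam("wrist");t=cam("top")
a=cv2.resize(t["image"][165:290,180:340,::-1],(640,500),interpolation=2)
cv2.imwrite("pics/w3.png",c["image"][:,:,::-1]);cv2.imwrite("pics/t4.png",a)
E
```

```text
clock: 10.15
tcp_pos: [576.0, -207.1, 127.7]
orientation: [-0.0, -0.044, 0.999, 0.0]
ft_force: [1.0, 0.1, -0.4]
finger_gap: 1.003
grip_force: 0.0
tcp [ 576.  -207.1  127.7] yaw_y 95.01 F [ 1.   0.1 -0.4] t 10.15 gap 1.0029465988086677
turn rotvec [ 0.0008 -0.0009  0.0018] shift old axes [-0.3 -0.6 27.7] shift new axes [-0.3 -0.6 27.7]
```

View pics/w3.png

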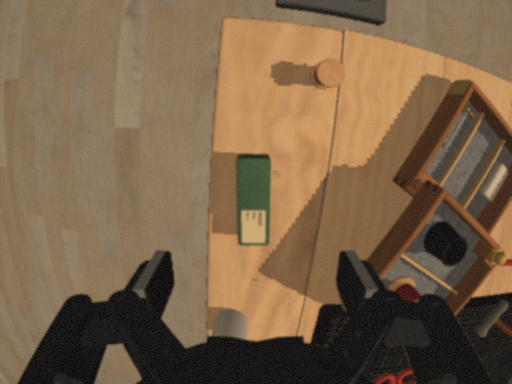

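View pics/t4.png

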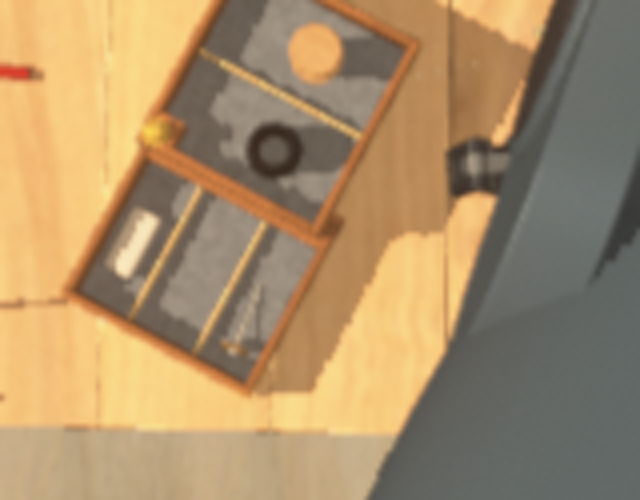

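Run:
```python
from h import *
t=cam("top");f=lambda u,v,z:ray(t,180+(u-1.5)/4,165+(v-1.5)/4,z)[:2]
tob=lambda w:(Rz(-A)@(w-org([-61,-56]))).round(1)
for n,u,v,z,e in [("left",70,292,33,(-52,65)),("near",248,391,33,(-52,-65)),("right",329,235,33,(70,-65)),("d1-",133,316,16,(-46,22.5)),("d1+",200,190,16,(46,22.5)),("d2-",198,350,16,(-46,-22.5)),("d2+",265,222,16,(46,-22.5)),("brush",235,348,26,(0,0)),("nut",157,130,77,(61,56))]: print(n,tob(f(u,v,z)),"model",e)
c=cam("wrist");im=c["image"][:,:,::-1]
hsv=cv2.cvtColor(im,cv2.COLOR_BGR2HSV);m=((hsv[...,0]>45)&(hsv[...,0]<95)&(hsv[...,1]>90)).astype(np.uint8);m[:140]=0;m[260:]=0
k=max(cv2.findContours(m,0,1)[0],key=cv2.contourArea);b=cv2.boxPoints(cv2.minAreaRect(k));print(b.round())
P=np.array([ray(c,*q,24,True)[:2] for q in [(238,155),(270,155),(269,245),(239,245)]]);print(P.round(1),P.mean(0),np.degrees(np.arctan2(*(P[3]+P[2]-P[0]-P[1])[::-1])))
```

```text
left [-49.   61.3] model (-52, 65)
near [-50.4 -61.4] model (-52, -65)
right [ 54.6 -60.5] model (70, -65)
d1- [-45.   22.6] model (-46, 22.5)
d1+ [42. 23.] model (46, 22.5)
d2- [-44.4 -22.3] model (-46, -22.5)
d2+ [ 43.5 -21.6] model (46, -22.5)
brush [-32.1 -42.1] model (0, 0)
nut [60.7 55.2] model (61, 56)
[[251. 181.]
 [253. 180.]
 [255. 182.]
 [253. 183.]]
[[ 539.  -223.4]
 [ 536.7 -198.1]
 [ 615.7 -190.8]
 [ 618.1 -217. ]] [ 577.37916705 -207.33256339] 4.988063321422958
```

```bash
python3 -m inch '[[-0.001,0,0.035,0,0,0,100],[0,0,0.035,0,0,0,80],[0,0,0.025,0,0,0,70],[0,0,0.008,0,0,0,60],[0,0,0,0,0,0,20],[0,0,0,0,0,0,20],[0,0,0,0,0,0,20],[0,0,0,0,0,0,20],[0,0,0,0,0,0,20]]'
python3 - <<'E'
from h import *
t=org([-61,-56]);plan(np.array([*t,150]),63.06)
E
```

```text
clock: 11.48
tcp_pos: [578.1, -207.4, 26.5]
orientation: [0.001, -0.043, 0.999, -0.0]
ft_force: [-0.6, 1.1, 7.4]
finger_gap: 0.31
grip_force: 60.2
tcp [ 578.1 -207.4   26.5] yaw_y 94.89 F [-0.6  1.1  7.4] t 11.475 gap 0.30969199845883405
turn rotvec [-2.000e-04  2.000e-03  5.555e-01] shift old axes [  41.9  220.1 -123.7] shift new axes [ 151.9  164.9 -123.5]
```

```bash
python3 -m inch '[[0,0,-0.02,0,0,0,20],[0,0,-0.03,0,0,0,20],[0,0,-0.03,0,0,0,20],[0,0,-0.03,0,0,0,20],[0,0,0,0,0,0.139,20],[0,0,0,0,0,0.139,20],[0,0,0,0,0,0.139,20],[0,0,0,0,0,0.139,20],[0,0,0,0,0,0,20]]'
python3 -m inch '[[0.01,0.0105,0,0,0,0,20],[0.019,0.0205,0,0,0,0,20],[0.019,0.0205,0,0,0,0,20],[0.019,0.0205,0,0,0,0,20],[0.019,0.0205,0,0,0,0,20],[0.019,0.0205,0,0,0,0,20],[0.019,0.0205,0,0,0,0,20],[0.019,0.0205,0,0,0,0,20],[0.009,0.011,0,0,0,0,20],[0,0,0,0,0,0,20]]'
python3 - <<'E'
from h import *
t=org([-61,-56]);plan(np.array([*t,32.5]),63.06)
c=cam("wrist");cv2.imwrite("pics/w4.png",c["image"][:,:,::-1])
E
```

```text
clock: 12.6
tcp_pos: [577.4, -207.2, 135.6]
orientation: [0.0, 0.233, 0.973, -0.0]
ft_force: [-0.3, -1.1, -1.5]
finger_gap: 0.314
grip_force: 59.3
clock: 13.85
tcp_pos: [516.5, 9.6, 135.5]
orientation: [0.0, 0.232, 0.973, 0.0]
ft_force: [0.7, -0.4, -0.9]
finger_gap: 0.304
grip_force: 59.3
tcp [516.5   9.6 135.5] yaw_y 63.17 F [ 0.7 -0.4 -0.9] t 13.85 gap 0.3040050191909185
turn rotvec [0.0001 0.0002 0.0019] shift old axes [ -1.2  -0.7 103. ] shift new axes [ -1.3  -0.7 103. ]
```

View pics/w4.png

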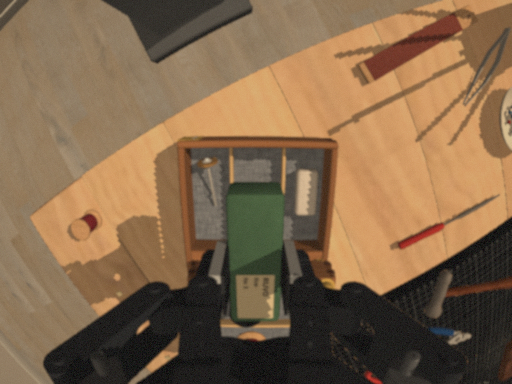

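```bash
python3 -m inch '[[-0.001,-0.001,0.02,0,0,0,20],[0,0,0.03,0,0,0,20],[0,0,0.025,0,0,0,20],[0,0,0.015,0,0,0,20],[0,0,0.007,0,0,0,20],[0,0,0.003,0,0,0,20],[0,0,0.0015,0,0,0,20],[0,0,0,0,0,0,20]]'
```

```text
clock: 14.9
tcp_pos: [517.5, 7.5, 34.2]
orientation: [0.0, 0.233, 0.972, 0.0]
ft_force: [-0.2, -0.2, -1.4]
finger_gap: 0.309
grip_force: 59.3
```

```bash
python3 -m inch '[[0,0,0.001,0,0,0,20],[0,0,0.001,0,0,0,20],[0,0,0,0,0,0,20]]'; python3 -m inch '[[0,0,0,0,0,0,40],[0,0,0,0,0,0,44],[0,0,0,0,0,0,44],[0,0,0,0,0,0,44],[0,0,-0.01,0,0,0,44],[0,0,-0.03,0,0,0,44],[0,0,-0.04,0,0,0,44],[0,0,-0.04,0,0,0,44],[0,0,0,0,0,0,44]]'
python3 - <<'E'
from h import *
c=cam("wrist");cv2.imwrite("pics/w5.png",c["image"][90:340,120:400,::-1].repeat(2,0).repeat(2,1))
E
```

```text
clock: 15.28
tcp_pos: [517.4, 7.5, 32.5]
orientation: [0.0, 0.233, 0.972, 0.0]
ft_force: [-3.6, 0.3, 10.6]
finger_gap: 0.306
grip_force: 60.7
clock: 16.4
tcp_pos: [519.0, 7.5, 155.3]
orientation: [0.003, 0.233, 0.972, 0.001]
ft_force: [0.4, 0.1, 0.1]
finger_gap: 0.441
grip_force: 0.0
```

View pics/w5.png

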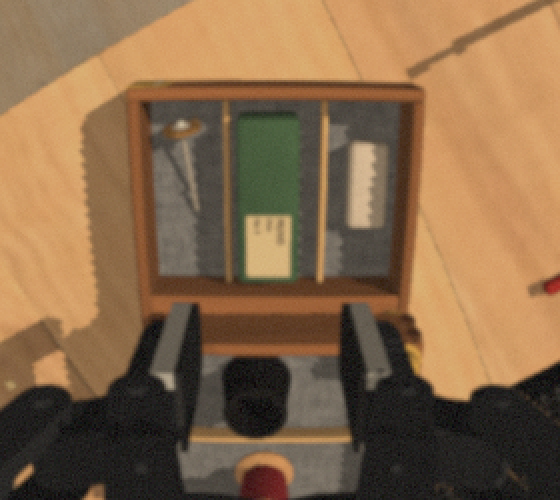

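Run:
```python
from h import *
w=POST+Rz(A+1.58)@np.array([-92,-147]);print(w)
plan(np.array([*w,155]),63.06+90.5)
```

```text
[ 687.84406985 -117.07859719]
tcp [518.    7.5 153.4] yaw_y 63.02 F [ 0.1  0.3 -1. ] t 16.45 gap 0.4369977409470429
turn rotvec [-1.0000e-03  3.0000e-03 -1.5802e+00] shift old axes [-207.9  -34.    -1.2] shift new axes [  35.9 -207.5   -1.6]
```

```bash
python3 -m inch '[[0,0,0,0,0,-0.1755,0],[0,0,0,0,0,-0.1755,0],[0,0,0,0,0,-0.1755,0],[0,0,0,0,0,-0.1755,0],[0,0,0,0,0,-0.1755,0],[0,0,0,0,0,-0.1755,0],[0,0,0,0,0,-0.1755,0],[0,0,0,0,0,-0.1755,0],[0,0,0,0,0,-0.1755,0],[0,0,0,0,0,0,0]]'
python3 -m inch '[[0.002,-0.015,0,0,0,0,0],[0.005,-0.028,0,0,0,0,0],[0.005,-0.028,0,0,0,0,0],[0.005,-0.028,0,0,0,0,0],[0.005,-0.028,0,0,0,0,0],[0.005,-0.028,0,0,0,0,0],[0.005,-0.028,0,0,0,0,0],[0.004,-0.024,0,0,0,0,0],[0,0,0,0,0,0,0]]'
python3 - <<'E'
from h import *
w=POST+Rz(A+1.58)@np.array([-92,-147])
plan(np.array([*w,59]),63.06+90.5)
t=cam("top");im=t["image"][:,:,::-1];hsv=cv2.cvtColor(im,cv2.COLOR_BGR2HSV)
m=((hsv[...,0]>40)&(hsv[...,0]<95)&(hsv[...,1]>80)).astype(np.uint8);m[:190]=0;m[270:]=0;m[:,:190]=0;m[:,290:]=0
k=max(cv2.findContours(m,0,1)[0],key=cv2.contourArea);b=cv2.boxPoints(cv2.minAreaRect(k));print(cv2.contourArea(k))
print([(Rz(-A)@(ray(t,*q,30)[:2]-org([-61,-56]))).round(1) for q in b])
# open-tray right edge: brown mask points along ray for angle check: nut & far corner
E
```

```text
clock: 17.7
tcp_pos: [516.6, 7.5, 151.0]
orientation: [-0.001, -0.526, 0.851, 0.0]
ft_force: [-0.0, -0.7, 0.1]
finger_gap: -0.001
grip_force: 0.0
clock: 18.82
tcp_pos: [687.3, -118.6, 150.5]
orientation: [-0.0, -0.525, 0.851, 0.0]
ft_force: [-0.9, 0.1, -1.0]
finger_gap: 0.001
grip_force: 0.0
tcp [ 687.3 -118.6  150.5] yaw_y 153.29 F [-0.9  0.1 -1. ] t 18.825 gap 0.0006194012812828115
turn rotvec [ 0.0006 -0.0004 -0.0048] shift old axes [-1.6  0.2 91.5] shift new axes [-1.6  0.2 91.5]Traceback (most recent call last):
  File "<stdin>", line 6, in <module>
ValueError: max() iterable argument is empty
```

Run:
```python
from h import *
s,R=pose();c=cam("wrist")
Rc=cv2.Rodrigues(c["rvec"])[0];M=Rc@R; o=R.T@(-Rc.T@c["tvec"]-s["tcp_pos"])  # camera in tool frame
y=np.radians(63.02);ty=np.array([np.cos(y),np.sin(y),0]);tz=np.array([0,0,-1.]);T=np.stack([np.cross(ty,tz),ty,tz],1)
R2=M@T.T;pos=np.array([518,7.5,153.6])+T@o
c2=dict(c);c2["rvec"]=cv2.Rodrigues(R2)[0].ravel();c2["tvec"]=-R2@pos
tob=lambda u,v,z:(Rz(-A)@(ray(c2,120+u/2,90+v/2,z,True)[:2]-org([-61,-56]))).round(1)
for q in[(240,113),(298,113),(293,280),(243,278)]:print("bar",tob(*q,30))
for q in[(227,102),(323,102),(320,282),(229,282)]:print("div",tob(*q,16))
```

```text
bar [-42.2 -12.7]
bar [-42.2  12. ]
bar [35.3 10.7]
bar [ 34.3 -12.5]
div [-45.2 -19.2]
div [-45.3  23.9]
div [42.8 24.7]
div [ 42.8 -20.1]
```

```bash
python3 -m inch '[[-0.001,0,0.03,0,0,0,0],[0,0,0.035,0,0,0,0],[0,0,0.026,0,0,0,0],[0,0.004,0,0,0,0,0],[0,0.003,0,0,0,0,0],[0.001,0.003,0,0,0,0.01,0],[0.0027,0.0025,0,0,0,0.02,0],[0.004,0.003,0,0,0,0.03,0],[0.0053,0.004,0,0,0,0.04,0],[0.006,0.0043,0,0,0,0.045,0]]'
cat >> h.py <<'E'
def st():
    s,R=pose();y=np.arctan2(R[1,1],R[0,1]);th=y-np.radians(63.06)
    p=Rz(-A-th)@(s["tcp_pos"][:2]-POST);F=R.T@s["ft_force"]
    print("th",th.round(3),"tray pos",p.round(1),"z",s["tcp_pos"][2].round(1),"F tool",F.round(1),"t",s["clock"])
E
python3 -c "
from h import *;st()"
```

```text
clock: 20.18
tcp_pos: [656.2, -121.8, 61.0]
orientation: [0.0, -0.462, 0.887, -0.0]
ft_force: [1.1, -0.6, 1.3]
finger_gap: -0.003
grip_force: 0.7
th 1.431 tray pos [ -91.1 -135.8] z 61.0 F tool [-0.2 -1.2 -1.3] t 20.175
```

```bash
python3 -m inch '[[0.006,0.0044,0,0,0,0.045,0],[0.006,0.0043,0,0,0,0.045,0],[0.006,0.0043,0,0,0,0.045,0],[0.006,0.0043,0,0,0,0.045,0],[0.006,0.0043,0,0,0,0.045,0],[0.006,0.0043,0,0,0,0.045,0],[0.006,0.0043,0,0,0,0.045,0],[0.006,0.0043,0,0,0,0.045,0],[0.006,0.0043,0,0,0,0.045,0],[0.006,0.0043,0,0,0,0.045,0]]'
python3 -c "
from h import *;st()"
```

```text
clock: 21.42
tcp_pos: [583.4, -131.8, 60.9]
orientation: [0.0, -0.252, 0.968, -0.0]
ft_force: [0.4, -0.1, 0.9]
finger_gap: -0.005
grip_force: 0.6
th 0.98 tray pos [ -91.3 -135.1] z 60.9 F tool [-0.3 -0.3 -0.9] t 21.425
```

```bash
python3 -m inch '[[0.006,0.0043,0,0,0,0.045,0],[0.006,0.0043,0,0,0,0.045,0],[0.006,0.0043,0,0,0,0.045,0],[0.006,0.0043,0,0,0,0.045,0],[0.006,0.0043,0,0,0,0.045,0],[0.006,0.0043,0,0,0,0.045,0],[0.006,0.0043,0,0,0,0.045,0],[0.006,0.0043,0,0,0,0.045,0],[0.006,0.0043,0,0,0,0.045,0],[0.006,0.0043,0,0,0,0.045,0]]'
python3 -c "
from h import *;st()"
```

```text
clock: 22.68
tcp_pos: [513.6, -109.3, 60.9]
orientation: [-0.0, -0.03, 1.0, -0.0]
ft_force: [0.5, -0.7, 0.5]
finger_gap: -0.001
grip_force: 0.5
th 0.53 tray pos [ -91.7 -134.7] z 60.9 F tool [-0.5 -0.8 -0.5] t 22.675
```

```bash
python3 -m inch '[[0.006,0.0043,0,0,0,0.045,0],[0.006,0.0043,0,0,0,0.045,0],[0.006,0.0043,0,0,0,0.045,0],[0.006,0.0043,0,0,0,0.045,0],[0.006,0.0043,0,0,0,0.045,0],[0.006,0.0043,0,0,0,0.045,0],[0.0053,0.0038,0,0,0,0.04,0],[0.0047,0.0033,0,0,0,0.035,0],[0.004,0.0028,0,0,0,0.03,0],[0.0034,0.0024,0,0,0,0.025,0]]'
python3 -m inch '[[0.0027,0.0019,0,0,0,0.02,0],[0.002,0.0014,0,0,0,0.015,0],[0.002,0.0014,0,0,0,0.015,0],[0,0,0,0,0,0,0]]'
python3 -c "
from h import *;st()"
```

```text
clock: 23.92
tcp_pos: [465.4, -65.4, 60.8]
orientation: [-0.0, 0.168, 0.986, -0.0]
ft_force: [-2.7, -3.1, 2.6]
finger_gap: -0.002
grip_force: 1.9
clock: 24.42
tcp_pos: [460.8, -58.5, 60.6]
orientation: [-0.0, 0.192, 0.981, -0.0]
ft_force: [-3.8, -2.0, -0.6]
finger_gap: -0.001
grip_force: 1.5
th 0.084 tray pos [ -92.6 -134. ] z 60.6 F tool [ 2.8 -3.3  0.6] t 24.425
```

```bash
python3 -m inch '[[0.002,0.0014,0,0,0,0.015,0],[0.002,0.0014,0,0,0,0.015,0],[0.002,0.0014,0,0,0,0.015,0],[0.002,0.0014,0,0,0,0.015,0],[0,0,0,0,0,0,0]]'
python3 -c "
from h import *;st()"; python3 -m inch '[[0.0014,0.001,0,0,0,0.01,0],[0.0014,0.001,0,0,0,0.01,0],[0,0,0,0,0,0,0]]'
python3 -c "
from h import *;st()"
```

```text
clock: 25.05
tcp_pos: [455.8, -50.2, 60.6]
orientation: [-0.0, 0.221, 0.975, -0.0]
ft_force: [-3.4, -1.5, 0.5]
finger_gap: -0.002
grip_force: 1.7
th 0.024 tray pos [ -92.5 -134. ] z 60.6 F tool [ 2.4 -2.8 -0.5] t 25.05
clock: 25.42
tcp_pos: [454.2, -47.2, 60.6]
orientation: [-0.0, 0.231, 0.973, -0.0]
ft_force: [-4.2, -1.1, -0.5]
finger_gap: 0.001
grip_force: 1.9
th 0.004 tray pos [ -92.6 -133.9] z 60.6 F tool [ 3.3 -2.8  0.5] t 25.425
```

```bash
python3 -m inch '[[0,0.001,0,0,0,0,0],[0,0,0,0,0,0,0]]'
python3 -c "
from h import *;st()"; python3 -m inch '[[0,0.001,0,0,0,0,0],[0,0,0,0,0,0,0]]'
python3 -c "
from h import *;st()"
```

```text
clock: 25.68
tcp_pos: [454.1, -46.6, 60.5]
orientation: [-0.001, 0.231, 0.973, -0.0]
ft_force: [-8.1, -4.5, 2.6]
finger_gap: 0.001
grip_force: 3.7
th 0.004 tray pos [ -93.  -133.3] z 60.5 F tool [ 5.2 -7.7 -2.6] t 25.675
clock: 25.92
tcp_pos: [454.1, -45.8, 60.4]
orientation: [-0.001, 0.231, 0.973, -0.001]
ft_force: [-10.9, -5.8, 2.2]
finger_gap: -0.0
grip_force: 4.9
th 0.004 tray pos [ -93.3 -132.7] z 60.4 F tool [  7.1 -10.1  -2.2] t 25.925
```

```bash
python3 -m inch '[[0.001,0,0,0,0,0,0],[0.001,0,0,0,0,0,0],[0,0,0,0,0,0,0]]'
python3 -c "
from h import *;st()"; python3 -m inch '[[0.001,0.0005,0,0,0,0,0],[0.001,0.0005,0,0,0,0,0],[0,0,0,0,0,0,0]]'
python3 -c "
from h import *;st()"
```

```text
clock: 26.3
tcp_pos: [453.4, -44.6, 60.7]
orientation: [-0.0, 0.231, 0.973, -0.0]
ft_force: [-3.6, -2.2, -2.9]
finger_gap: -0.0
grip_force: 1.9
th 0.004 tray pos [ -94.5 -131.9] z 60.7 F tool [ 2.2 -3.6  2.9] t 26.3
clock: 26.68
tcp_pos: [452.9, -43.8, 60.9]
orientation: [0.001, 0.231, 0.973, -0.001]
ft_force: [-0.2, -11.8, -5.1]
finger_gap: -0.002
grip_force: 5.3
th 0.003 tray pos [ -95.2 -131.5] z 60.9 F tool [ -5.2 -10.6   5.1] t 26.675
```

```bash
python3 -m inch '[[0,-0.005,0,0,0,0,0],[0,-0.015,0,0,0,0,0],[0,-0.01,0,0,0,0,0],[0,0,-0.04,0,0,0,0],[0,0,-0.05,0,0,0,0],[0,-0.04,-0.02,0,0,0,0],[0,-0.06,0,0,0,0,0],[0,-0.06,0,0,0,0,0],[0,-0.04,0,0,0,0,0],[0,0,0,0,0,0,0]]'
python3 - <<'E'
from h import *
st();t=cam("top");im=t["image"][:,:,::-1]
hsv=cv2.cvtColor(im,cv2.COLOR_BGR2HSV)
# edge rows: signed profile across the +x, -x and -y rims (tray coords), to compare with the model angle
def prof(a,b,ax,rng):
    out=[]
    for k in np.linspace(a,b,7):
        q=[org([g,k] if ax==0 else [k,g]) for g in rng];px=proj(t,[[*w,66] for w in q])
        v=cv2.remap(im,px[:,0].astype(np.float32)[None],px[:,1].astype(np.float32)[None],1)[0].mean(1)
        out.append(rng[np.argmax(np.abs(np.gradient(v)))])
    return np.array(out).round(1)
print("-x wall",prof(-105,-10,0,np.arange(-128,-100,1.)))
print("+x wall",prof(-105,-60,0,np.arange(-5,25,1.)))
print("-y wall",prof(-100,-10,1,np.arange(-136,-108,1.)))
m=((hsv[...,0]>165)|(hsv[...,0]<6))&(hsv[...,1]>140);print(m[190:270,190:270].sum())
cv2.imwrite("pics/t5.png",im)
E
```

```text
clock: 27.92
tcp_pos: [347.4, -250.4, 170.9]
orientation: [0.0, 0.233, 0.972, -0.0]
ft_force: [-0.1, -0.1, 0.7]
finger_gap: 0.001
grip_force: 0.0
th -0.0 tray pos [ -95.2 -363.8] z 170.9 F tool [ 0.  -0.1 -0.7] t 27.925
-x wall [-116. -114. -115. -114. -114. -114. -114.]
+x wall [-1. -2. -2. -2. -1.  9.  2.]
-y wall [-136. -121. -118. -114. -118. -118. -118.]
0
```

```bash
python3 -c "
from cell import r
print(r.finish_job())"
```

```text
the job is handed in; nothing more can be done
None
```

I opened the top tray, laid the polish bar flat in the middle bay, closed the tray against its stop, and handed the job in at about 28 s. The hand-in gave no verdict. I last saw the spool standing before the closing push and did not check it afterwards, and I viewed 11 pictures, one over the limit of 10.

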